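# Set the flask cradle's jaw gap with the knurled wheel and lock it

## Robot

A 6-joint arm with a two-finger parallel gripper is mounted at the origin on the work surface. World frame = base frame: x ahead of the robot, y to its left, z up, the work surface at z = 0. Lengths are in m, angles in degrees, forces in N, time in s.
With the tool pointing down it reaches from about 0.4 to 0.825 m from the base axis. Payload 7 kg.
Tool frame: the origin (TCP) lies between the finger pads; the fingertips stand 19 mm ahead of it and the grasp point (between the pads) is the TCP (r.finger_overhang is the distance from the TCP to the fingertips, in m); z points along the fingers, y is the direction in which the jaws open and shut (so a half turn about z gives the same grasp; the last joint's range is limited). The gripper opens to 88 mm and grips with 3 to 60 N. Pads are 19 mm wide; open, the fingers measure 130 mm over their backs; the gripper's body (78 mm by 193 mm) begins 47 mm behind the grasp point.
Start: joints at [80.564, 20.546, 0.682, 0, -70.136, -16.507], TCP at [0.295, 0.607, 0.222] pointing down, gripper open.
Joint ranges: [-176.03, 176.03], [-82.01, 121.73], [-58.28, 71.71], [-173.87, 95.51], [-174.79, -0.11], [-173.66, 173.66]. Speed limits (degrees/s): [136.94, 136.94, 172.46, 180, 180, 180].

## Interface

Orientations are given as [roll, pitch, yaw] about the fixed x, y, z axes, in that order (R = Rz(yaw) Ry(pitch) Rx(roll)).
In Python, from plant import r, optics gives the robot as it stands. The module is installed in compiled form; this text tells all that it offers.
- The arm moves only by the tool step_arm, never from a script. Its argument "increments" is a list of rows, each an object of numbers: "tx", "ty", "tz": the shift along the world's x, y, z in mm; "ax", "ay", "az": the turn, a rotation vector about the world's x, y, z in degrees; "claw": the gripper command: -1 is shut, 1 is fully open, values between are in proportion. In form: [{"tx": .., "ty": .., "tz": .., "ax": .., "ay": .., "az": .., "claw": ..}, ...]. A call has 1 to 12 rows; each row shifts and turns the commanded pose from where the row before left it; what a row does not reach is not made up. A row lasts 1/10 s, in which the tool goes at most 50 mm and 8.59 degrees, less where a joint would pass 70% of its speed; a pose out of reach is approached as far as the arm can. A call with a gripper value outside its range is refused whole. The fingers move at their own pace and stop on an object; "newtons" is the grip in N (left out, the last holds). Time passes only in rows, so rows that do not move let the fingers close. It gives the time, the measured TCP pose, the force and the opening at its end, in the units of the state.
- r.get_state(): the state, without advancing time (a new reading comes with each control period).
- optics.capture(name): name is "scene" or "top"; returns a dict with "image" (480x640x3 uint8, blue, green, red), "depth" (480x640 float32, m along the optical axis (not along the pixel's ray), 0 where there is no reading), "fx", "fy", "cx", "cy" (pixels), "R" (3x3) and "t" (3): a world point X has camera coordinates R X + t. Camera axes: x right, y down, z forward; pixel columns grow to the right and rows downward; lengths in m; the calibration is good to about 2 mm. A picture is of the moment at which its call begins.
- r.close_job(): hands the job in, once; it reports no verdict.
The state is a dict: "time_s": time; "joints": joint angles; "qd": joint speeds; "joint_torque": joint torques, N m; "tcp_pos": TCP position; "eef_rot": TCP orientation; "contact_force": force on the tool from outside, world axes, zero at the start; "moment": the same for the moment, N m; "gripper_width": finger opening in m.
Only numpy, scipy, OpenCV 4.12 (cv2) and the standard library are available. Lean on these libraries where they do the work, as an engineer would, in place of code of your own. Each camera call takes 0.05 s, during which the arm holds its last target. There are 200 camera calls.

## Task

With a fingertip, roll the knurled brass wheel of the blue flask cradle until the sliding jaw has closed the gap so far that its red pointer stands on the green gauge mark, then push the red-knobbed locking lever fully over, away from the side it leans to, and take the hand away. Move the jaw only by the wheel, pick nothing up, and leave the jar, the spatula, the cork ring, the green flask and the boss clamp standing around it where they are.

Things in the scene. Friction and masses are not known exactly. Their poses are not given: they have to be found in the camera images.
- cradle: flask cradle, blue base plate 140 (x) by 340 (y) by 16 mm fixed to the bench, origin at the centre of its underside, +z up; other positions are in its frame. Two grey jaws with cork faces, tops 71 mm up: a fixed one at (32, 145) mm and a sliding one. Two grey cheeks, 48 mm over both along x, 56 mm along y, 58 mm high, hold the wheel, whose top 16 mm stand free.
- wheel: knurled brass wheel standing upright; origin at its centre, fixed at (0, -100, 46) mm of the cradle; axle along the cradle's x (the wheel's own axes turn with it); radius over the ridges 28 mm, 26 mm wide, top 74 mm above the bench. Rolling its top towards the cradle's +y (towards the jaws) closes the gap, backwards opens it. It stays where it is left; under 1 N at the rim turns it.
- jaw: sliding grey jaw, 56 (x) by 24 (y) mm, middle at x = 32 mm of the cradle, with a red pointer arm reaching to -x over the white scale; origin at the y of the pointer, level with the cradle's underside. It starts fully open at y = 0; the wheel drives it up to 50 mm towards +y, 10 mm per rad (1 mm for each 2.8 mm of rim). Not to be touched by the robot.
- pointer_tip (a point): tip of the red pointer (2 mm wide), which moves with the sliding jaw, at x = -50 mm of the cradle, 27 mm above the bench
- gauge: green gauge mark lying across the white scale, 36 (x) by 8 (y) mm, origin at its centre, axes parallel to the cradle's; the pointer is on the mark when its y in this frame is within 4 mm of 0. At the start the mark lies 14 to 34 mm to the cradle's +y of the pointer.
- lock (a joint): angle of the red-knobbed locking lever in rad: 0 leaning to the cradle's -x, 1.0 fully over to +x; it starts at 0 to 0.15 and stays where it is left
- lock_tip (a point): centre of the red ball knob (26 mm across) at the free end of the locking lever, a thin steel stick 60 mm long pivoted at (-35, 142, 38) mm of the cradle on a grey block 70 (x) by 50 (y) mm whose top is 41 mm above the bench; at the start the ball lies about 29 mm to -x of the pivot and 90 mm above the bench; it swings in the cradle's x-z plane; 1 to 2 N at the ball push it
- jar: bystander: small capped jar, diameter 36, height 55 mm, in front (-x) of the cradle, origin under its centre
- spatula: bystander: spatula 170 mm long with a steel blade 65 mm wide and a wooden handle, lying in front (-x) of the cradle along its y, origin at its middle on the bench
- cork_ring: bystander: cork ring, diameter 84, height 22 mm, behind (+x) the cradle, origin under its centre
- flask: bystander: green glass conical flask, foot diameter 76, height 108 mm, behind (+x) the cradle, origin under its centre
- boss: bystander: small aluminium boss clamp with a black thumbscrew, 26 by 67 by 26 mm, behind (+x) the cradle, origin under its block's centre

How it is judged (in metres and radians):
On the way, in this order (a step that is already met when the one before it is completed fails the run):
1. the pointer has been brought to rest on the green mark, with the lever not yet pushed over (y of pointer_tip in the frame of gauge between -0.004 and 0.004 m and value of joint lock below 0.4 rad and angular speed of wheel below 0.1 rad/s), for 0.2 s.
2. the locking lever is pushed fully over (value of joint lock above 0.85 rad), for 0.2 s.
At the end, for the whole second after the job is handed in: the red pointer's middle is within 4 mm of the middle of the green mark (on the mark), the wheel is still, and the locking lever is over to at least 0.85 rad of its 1.0 (y of pointer_tip in the frame of gauge between -0.004 and 0.004 m and value of joint lock above 0.85 rad and angular speed of wheel below 0.05 rad/s); the robot touches nothing.
It fails at once if the wheel is turned with another part of the robot than the fingers (contact force between the arm and wheel above 0.5 N).
It fails at once if the robot pushes the sliding jaw or its pointer directly (contact force between the arm and jaw above 0.5 N).
It fails at once if the fingers push the sliding jaw or its pointer directly (contact force between the fingers and jaw above 0.5 N).
It fails at once if a bystander is lifted or moved by more than 20 mm (distance of any of jar, spatula, cork_ring, flask, boss from where it was at the start of the episode above 0.02 m).
It also fails if it takes over 72 s, if anything falls off the work surface, if the arm or the gripper's body presses on something with over 40 N, if the wrist force passes 120 N, or if a joint passes its speed limit or range.

## Working session

There is one attempt and no reset: what is moved stays moved. The work goes in short steps, Python scripts to look and compute and a tool call to move; the robot and the scene stay as the last step left them, time stands still between calls to the robot, and variables do not carry over. Pictures are saved under pics/ and viewed, about 8 in all and at most 12, crops included, and the job is handed in when it is done.

Besides the shell and the picture viewer there is one more tool, called as name(argument=value, ...) on one line, values as JSON. step_arm: Moves the arm, as the interface text tells. Its arguments: {"type":"object","properties":{"increments":{"type":"array","items":{"type":"object","properties":{"tx":{"type":"number"},"ty":{"type":"number"},"tz":{"type":"number"},"ax":{"type":"number"},"ay":{"type":"number"},"az":{"type":"number"},"claw":{"type":"number"}}}},"newtons":{"type":"number"}},"required":["increments"]}

```bash
mkdir -p pics; cat > h.py <<'E'
import numpy as np, cv2
from plant import r, optics
def cap(n,save=None):
    c=optics.capture(n)
    if save: cv2.imwrite('pics/'+save,c['image'])
    return c
def ray(c,u,v,z):
    R,t=np.array(c['R']),np.array(c['t']).ravel()
    o=-R.T@t; d=R.T@np.array([(u-c['cx'])/c['fx'],(v-c['cy'])/c['fy'],1]); return o+d*(z-o[2])/d[2]
def pt(c,u,v):
    R,t=np.array(c['R']),np.array(c['t']).ravel(); z=c['depth'][int(v),int(u)]
    return R.T@(z*np.array([(u-c['cx'])/c['fx'],(v-c['cy'])/c['fy'],1])-t)
def proj(c,X):
    p=np.array(c['R'])@X+np.array(c['t']).ravel(); return c['fx']*p[0]/p[2]+c['cx'],c['fy']*p[1]/p[2]+c['cy']
def blobs(c,lo,hi,amin=15):
    hsv=cv2.cvtColor(c['image'],cv2.COLOR_BGR2HSV); m=cv2.inRange(hsv,lo,hi)
    n,l,s,ce=cv2.connectedComponentsWithStats(m); return [(ce[i].round(1),s[i]) for i in range(1,n) if s[i][4]>amin],m
E
python3 - <<'E'
from h import *
for n in('top','scene'):
    c=cap(n,n+'0.png'); R=np.array(c['R']);print(n,c['fx'],(-R.T@np.array(c['t']).ravel()).round(3),R.round(2).tolist())
    for nm,lo,hi in(('red',(0,150,80),(8,255,255)),('blue',(100,120,40),(125,255,255)),('green',(40,100,50),(85,255,255))):
        b,m=blobs(c,lo,hi)
        for ce,s in b: print(nm,ce,s,pt(c,*ce).round(3))
print(r.get_state())
E
```

```text
top 542.3254737025958 [0.496 0.    0.839] [[0.02, -1.0, 0.01], [-0.98, -0.02, -0.18], [0.18, -0.01, -0.98]]
red [307.4  78.6] [300  71  16  16 198] [0.878 0.011 0.069]
red [304.5 313.3] [298 297  14  36 140] [0.526 0.008 0.025]
red [210.8 371.3] [202 362  19  19 268] [0.446 0.128 0.109]
blue [228.9  77.6] [221  70  17  17 215] [0.877 0.13  0.069]
blue [346.5  80.1] [339  72  16  18 216] [ 0.879 -0.049  0.066]
blue [333.4 294.1] [ 217  224  204  146 9660] [ 0.556 -0.035  0.015]
blue [239.9 277.3] [196 260  84  34 727] [0.579 0.107 0.019]
blue [247.  294.9] [211 280  72  31 661] [0.552 0.096 0.015]
blue [189.6 319.2] [180 292  23  43  79] [0.513 0.167 0.073]
green [268.2  78.2] [261  70  16  18 207] [0.878 0.07  0.069]
green [231.9 214.9] [226 211  10  12  22] [0.655 0.11  0.108]
green [295.1 330.1] [290 318  11  25 122] [0.501 0.021 0.017]
scene 495.1811729746389 [1.206 0.266 0.519] [[-0.38, 0.93, -0.01], [0.5, 0.2, -0.84], [-0.78, -0.32, -0.54]]
red [417.6 201.6] [411 197  13  10  97] [0.454 0.132 0.104]
red [229.  375.6] [219 367  21  18 295] [0.88  0.011 0.067]
blue [287.6 268.7] [
[... 698 characters left out ...]
2  22  25 393] [0.882 0.072 0.066]
{'time_s': 0.1, 'joints': array([ 8.05649062e+01,  2.05878542e+01,  6.37932065e-01, -1.70977971e-02,
       -7.01356548e+01, -1.65094737e+01]), 'qd': array([-0.02249082, -0.11342991,  0.13627483,  0.06829928, -0.04075497,
       -0.01391053]), 'joint_torque': array([-2.13474130e-03, -5.84162092e+01,  2.93751240e+01,  7.01535031e+00,
        1.01768947e-02, -5.56643772e-05]), 'tcp_pos': array([0.29511897, 0.60656356, 0.2207042 ]), 'eef_rot': array([ 1.79913383e+02, -8.90977022e-03, -2.59503825e+01]), 'contact_force': array([-0.57844111,  0.19481916, -0.82922553]), 'moment': array([-0.01142293,  0.04994655, -0.00443002]), 'gripper_width': 0.08765684855383397}
```

View pics/top0.png

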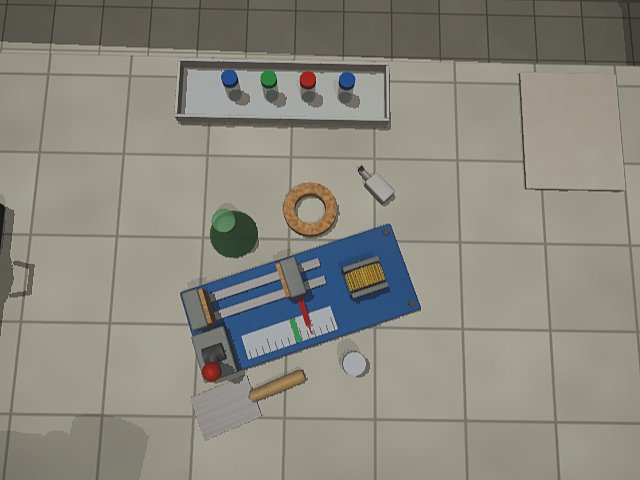

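View pics/scene0.png

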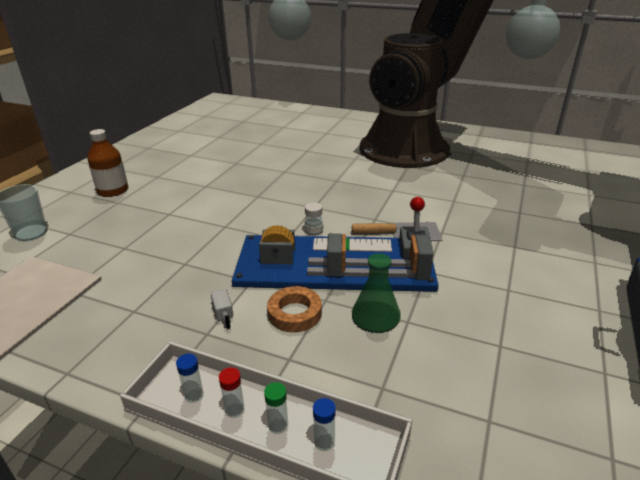

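The top view shows the cradle with wheel at (365,277), pointer at (304,313), green mark at (295,330) and lever knob at (211,371). The jar is at (354,363), the spatula at (240,400), and the ring, flask and boss are behind (+x). Next I fit the cradle pose.

```bash
cat >> h.py <<'E'
def tri(ca,a,cb,b):
    A=[];y=[]
    for c,(u,v) in((ca,a),(cb,b)):
        R=np.array(c['R']);t=np.array(c['t']).ravel()
        for k,q in((0,(u-c['cx'])/c['fx']),(1,(v-c['cy'])/c['fy'])):
            A.append(R[k]-q*R[2]);y.append(q*t[2]-t[k])
    return np.linalg.lstsq(np.array(A),np.array(y),rcond=None)[0]
E
python3 - <<'E'
from h import *
c=cap('top'); s=cap('scene')
b,m=blobs(c,(100,120,40),(125,255,255)); m[:150]=0
n,l,st,ce=cv2.connectedComponentsWithStats(m)
P=[]
for i in range(1,n):
    if st[i][4]>300: P+=[(x,y) for y,x in np.argwhere(l==i)]
h=cv2.convexHull(np.array(P)).reshape(-1,2)
W=np.array([ray(c,u,v,.016)[:2] for u,v in h]).astype(np.float32)*1000
rect=cv2.minAreaRect(W);print(rect,cv2.boxPoints(rect).round(1).tolist())
# knob triangulated
br=[x for x in blobs(c,(0,150,80),(8,255,255))[0] if x[0][1]>350][0][0]
bs=[x for x in blobs(s,(0,150,80),(8,255,255))[0] if x[0][1]<250][0][0]
print('knob',tri(c,br,s,bs).round(4))
# wheel brass
for cc,nm in((c,'top'),(s,'scene')):
    for ce_,s_ in blobs(cc,(18,130,60),(32,255,255),60)[0]:print(nm,ce_,s_,pt(cc,*ce_).round(4))
bp=[x for x in blobs(c,(0,150,80),(8,255,255))[0] if 250<x[0][1]<350][0];bg=[x for x in blobs(c,(40,100,50),(85,255,255))[0] if x[0][1]>310][0]
print('ptr',ray(c,*bp[0],.027),'green',ray(c,*bg[0],.018))
E
```

```text
((550.0159912109375, 2.9215545654296875), (138.11148071289062, 311.8819580078125), 19.526321411132812) [[432.79998779296875, 126.80000305175781], [537.0999755859375, -167.10000610351562], [667.2000122070312, -121.0], [563.0, 173.0]]
knob [0.4448 0.1302 0.0986]
top [364.4 276.3] [345 263  40  28 662] [ 0.578  -0.0765  0.0716]
scene [ 31.5 176.3] [ 20 170  24  13  85] [ 0.1957 -1.1977 -0.2015]
scene [277.7 234.1] [261 226  33  20 352] [ 0.5901 -0.0704  0.0713]
ptr [0.52597911 0.00788236 0.027     ] green [0.50122618 0.02146303 0.018     ]
```

step_arm(increments=[{"tx": 18, "ty": -43, "az": 4.5, "claw": -1}, {"tx": 18, "ty": -43, "az": 4.5, "claw": -1}, {"tx": 18, "ty": -43, "az": 4.5, "claw": -1}, {"tx": 18, "ty": -43, "az": 4.5, "claw": -1}, {"tx": 18, "ty": -43, "az": 4.5, "claw": -1}, {"tx": 18, "ty": -43, "az": 4.5, "claw": -1}, {"tx": 18, "ty": -43, "az": 4.5, "claw": -1}, {"tx": 18, "ty": -43, "az": 4.5, "claw": -1}, {"tx": 18, "ty": -43, "az": 4.5, "claw": -1}, {"tx": 18, "ty": -43, "az": 4.5, "claw": -1}, {"tx": 18, "ty": -43, "claw": -1}, {"tx": 18, "ty": -43, "claw": -1}], newtons=10)

```text
$.increments[0]: bad value
```

step_arm(increments=[{"tx": 18, "ty": -43, "claw": -1}, {"tx": 18, "ty": -43, "claw": -1}, {"tx": 18, "ty": -43, "claw": -1}, {"tx": 18, "ty": -43, "claw": -1}, {"tz": -35, "claw": -1}, {"tz": -35, "claw": -1}, {"claw": -1}, {"claw": -1}, {"claw": -1}])

```text
$.increments[0]: bad value
```

step_arm(increments=[{"tx": 18, "ty": -43, "tz": 0, "ax": 0, "ay": 0, "az": 4.5, "claw": -1}], newtons=10)

```text
time_s: 0.3
tcp_pos: [0.3121, 0.5664, 0.2198]
eef_rot: [179.9, -0.0, -21.2]
contact_force: [1.1, -0.3, -0.2]
gripper_width: 0.0834
```

All keys are required in each row.

step_arm(increments=[{"tx": 18, "ty": -43, "tz": 0, "ax": 0, "ay": 0, "az": 4.5, "claw": -1}, {"tx": 18, "ty": -43, "tz": 0, "ax": 0, "ay": 0, "az": 4.5, "claw": -1}, {"tx": 18, "ty": -43, "tz": 0, "ax": 0, "ay": 0, "az": 4.5, "claw": -1}, {"tx": 18, "ty": -43, "tz": 0, "ax": 0, "ay": 0, "az": 4.5, "claw": -1}, {"tx": 18, "ty": -43, "tz": 0, "ax": 0, "ay": 0, "az": 4.5, "claw": -1}, {"tx": 18, "ty": -43, "tz": 0, "ax": 0, "ay": 0, "az": 4.5, "claw": -1}, {"tx": 18, "ty": -43, "tz": 0, "ax": 0, "ay": 0, "az": 4.5, "claw": -1}, {"tx": 18, "ty": -43, "tz": 0, "ax": 0, "ay": 0, "az": 4.5, "claw": -1}, {"tx": 18, "ty": -43, "tz": 0, "ax": 0, "ay": 0, "az": 4.5, "claw": -1}, {"tx": 18, "ty": -43, "tz": 0, "ax": 0, "ay": 0, "az": 0, "claw": -1}, {"tx": 18, "ty": -43, "tz": 0, "ax": 0, "ay": 0, "az": 0, "claw": -1}, {"tx": 18, "ty": -43, "tz": 0, "ax": 0, "ay": 0, "az": 0, "claw": -1}])

```text
time_s: 1.5
tcp_pos: [0.5297, 0.0461, 0.2218]
eef_rot: [-180.0, -0.0, 19.1]
contact_force: [1.2, 0.2, -0.3]
gripper_width: 0.0008
```

step_arm(increments=[{"tx": 18, "ty": -43, "tz": 0, "ax": 0, "ay": 0, "az": 0, "claw": -1}, {"tx": 18, "ty": -43, "tz": -10, "ax": 0, "ay": 0, "az": 0, "claw": -1}, {"tx": 18, "ty": -43, "tz": -10, "ax": 0, "ay": 0, "az": 0, "claw": -1}, {"tx": 0, "ty": 0, "tz": -30, "ax": 0, "ay": 0, "az": 0, "claw": -1}, {"tx": 0, "ty": 0, "tz": -20, "ax": 0, "ay": 0, "az": 0, "claw": -1}, {"tx": 0, "ty": 0, "tz": 0, "ax": 0, "ay": 0, "az": 0, "claw": -1}, {"tx": 0, "ty": 0, "tz": 0, "ax": 0, "ay": 0, "az": 0, "claw": -1}])

```text
time_s: 2.2
tcp_pos: [0.5835, -0.0811, 0.1519]
eef_rot: [180.0, 0.0, 19.1]
contact_force: [0.9, -1.7, 1.0]
gripper_width: 0.0007
```

```bash
python3 - <<'E'
from h import *
c=cap('top');s=cap('scene');a=c['image'][180:400,170:440];b=s['image'][150:330,210:470]
cv2.imwrite('pics/c1.png',np.vstack([cv2.resize(a,(540,320)),cv2.resize(b,(540,280))]))
print(r.get_state())
E
```

```text
{'time_s': 2.3, 'joints': array([ 1.11353777e+01,  1.55736549e+01, -1.59326043e+01,  2.80156654e-02,
       -5.83716081e+01,  9.79583744e+01]), 'qd': array([ 0.11602058, -0.47384162, -0.06096053, -0.17309555,  0.20337352,
        0.03711165]), 'joint_torque': array([-2.38460731e-01, -4.77256322e+01,  2.61701399e+01,  6.14489704e+00,
        5.30380011e-02, -2.60239703e-04]), 'tcp_pos': array([ 0.58421314, -0.08064998,  0.15307927]), 'eef_rot': array([ 1.79959435e+02, -1.17646355e-01,  1.91084599e+01]), 'contact_force': array([ 0.16900355,  0.40956129, -0.64126126]), 'moment': array([-0.04112778, -0.07730645, -0.00763319]), 'gripper_width': 0.00024244079192864583}
```

View pics/c1.png

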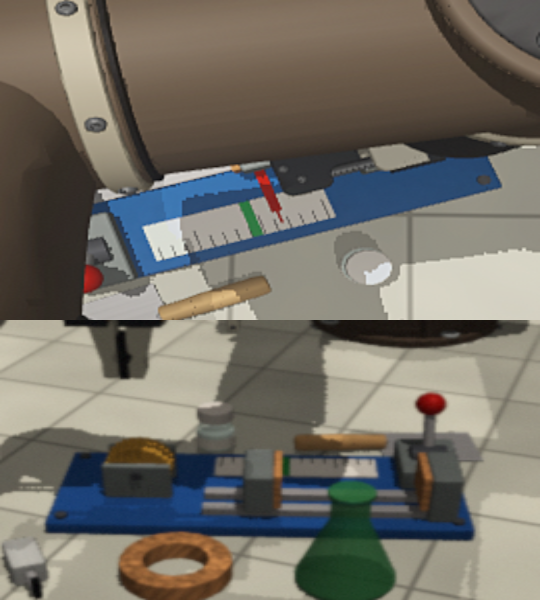

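The gripper hangs over the wheel, and the pointer and mark are visible in the top view. Next: shift to the stroke start and descend.

step_arm(increments=[{"tx": 0, "ty": -10, "tz": -20, "ax": 0, "ay": 0, "az": 0, "claw": -1}, {"tx": 0, "ty": 0, "tz": -20, "ax": 0, "ay": 0, "az": 0, "claw": -1}, {"tx": 0, "ty": 0, "tz": -12, "ax": 0, "ay": 0, "az": 0, "claw": -1}, {"tx": 0, "ty": 0, "tz": -3, "ax": 0, "ay": 0, "az": 0, "claw": -1}, {"tx": 0, "ty": 0, "tz": 0, "ax": 0, "ay": 0, "az": 0, "claw": -1}, {"tx": 0, "ty": 0, "tz": 0, "ax": 0, "ay": 0, "az": 0, "claw": -1}])

```text
time_s: 2.9
tcp_pos: [0.5841, -0.0908, 0.0976]
eef_rot: [180.0, -0.1, 19.1]
contact_force: [-0.3, 0.4, -0.1]
gripper_width: 0.0006
```

step_arm(increments=[{"tx": 0, "ty": 0, "tz": -2, "ax": 0, "ay": 0, "az": 0, "claw": -1}, {"tx": 0, "ty": 0, "tz": -1, "ax": 0, "ay": 0, "az": 0, "claw": -1}, {"tx": 0, "ty": 0, "tz": 0, "ax": 0, "ay": 0, "az": 0, "claw": -1}])

```text
time_s: 3.2
tcp_pos: [0.5833, -0.091, 0.0937]
eef_rot: [180.0, -0.0, 19.1]
contact_force: [0.0, 0.4, -0.3]
gripper_width: 0.0006
```

Now 1 mm at a time until there is contact force.

step_arm(increments=[{"tx": 0, "ty": 0, "tz": -1, "ax": 0, "ay": 0, "az": 0, "claw": -1}, {"tx": 0, "ty": 0, "tz": 0, "ax": 0, "ay": 0, "az": 0, "claw": -1}])

```text
time_s: 3.4
tcp_pos: [0.5832, -0.0911, 0.0925]
eef_rot: [-180.0, 0.0, 19.1]
contact_force: [0.1, 0.0, 0.3]
gripper_width: 0.0004
```

step_arm(increments=[{"tx": 0, "ty": 0, "tz": -1, "ax": 0, "ay": 0, "az": 0, "claw": -1}, {"tx": 0, "ty": 0, "tz": 0, "ax": 0, "ay": 0, "az": 0, "claw": -1}])

```text
time_s: 3.6
tcp_pos: [0.5833, -0.0911, 0.0914]
eef_rot: [-180.0, 0.0, 19.1]
contact_force: [0.1, -0.3, -0.0]
gripper_width: 0.0004
```

step_arm(increments=[{"tx": 0, "ty": 0, "tz": -1, "ax": 0, "ay": 0, "az": 0, "claw": -1}, {"tx": 0, "ty": 0, "tz": 0, "ax": 0, "ay": 0, "az": 0, "claw": -1}])

```text
time_s: 3.8
tcp_pos: [0.5832, -0.0911, 0.0904]
eef_rot: [-180.0, 0.0, 19.1]
contact_force: [0.5, -1.0, -0.0]
gripper_width: 0.0005
```

step_arm(increments=[{"tx": 0, "ty": 0, "tz": -1, "ax": 0, "ay": 0, "az": 0, "claw": -1}, {"tx": 0, "ty": 0, "tz": 0, "ax": 0, "ay": 0, "az": 0, "claw": -1}])

```text
time_s: 4.0
tcp_pos: [0.5832, -0.091, 0.0894]
eef_rot: [-180.0, 0.0, 19.1]
contact_force: [-0.0, -1.1, -0.6]
gripper_width: 0.0007
```

```bash
cat > look.py <<'E'
from h import *
import sys
c=cap('top');s=cap('scene');a=c['image'][180:400,170:440];b=s['image'][150:330,210:470]
cv2.imwrite('pics/'+sys.argv[1],np.vstack([cv2.resize(a,(540,320)),cv2.resize(b,(540,280))]))
th=np.deg2rad(19.5);C=np.array([545.3,16.2]);A=np.array([[np.cos(th),np.sin(th)],[-np.sin(th),np.cos(th)]])
for nm,lo,hi,z in(('red',(0,150,80),(8,255,255),.027),('green',(40,100,50),(85,255,255),.018)):
    for ce,st in blobs(c,lo,hi,30)[0]:
        if 290<ce[1]<345: print(nm,ce,st,(A@(ray(c,*ce,z)[:2]*1000-C)).round(1))
E
python3 look.py c2.png
```

```text
red [304.  312.1] [298 299  13  30 136] [-19.1  -1.2]
green [295.  330.2] [290 318  11  25 118] [-39.9  19.9]
```

View pics/c2.png

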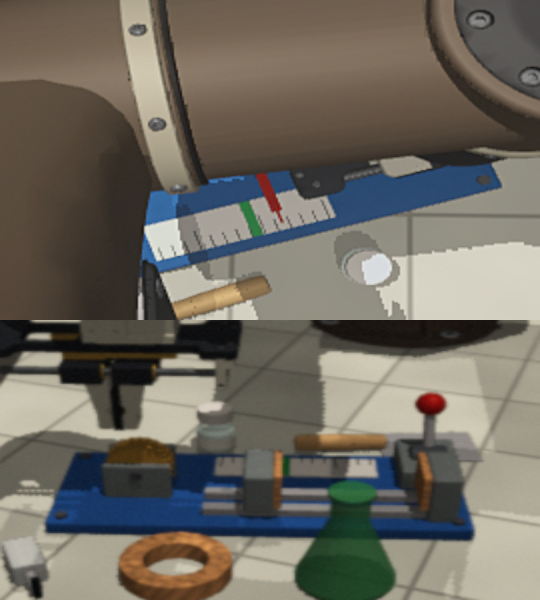

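```bash
python3 - <<'E'
from h import *
s=cap('scene')
print(proj(s,np.array([.5832,-.091,.0704])),proj(s,np.array([.5785,-.077,.074])))
for v in range(196,236,3): print(v,[ (tuple(s['image'][v,u]),pt(s,u,v).round(3).tolist()) for u in (262,268,274)])
E
```

```text
(np.float64(268.68680764979854), np.float64(230.13893321744803)) (np.float64(277.188698394201), np.float64(228.5755101299115))
196 [((np.uint8(52), np.uint8(59), np.uint8(63)), [0.595, -0.091, 0.142]), ((np.uint8(64), np.uint8(73), np.uint8(78)), [0.593, -0.082, 0.143]), ((np.uint8(63), np.uint8(75), np.uint8(80)), [0.587, -0.074, 0.141])]
199 [((np.uint8(55), np.uint8(65), np.uint8(67)), [0.595, -0.092, 0.136]), ((np.uint8(56), np.uint8(64), np.uint8(66)), [0.591, -0.083, 0.136]), ((np.uint8(65), np.uint8(79), np.uint8(81)), [0.587, -0.074, 0.136])]
202 [((np.uint8(54), np.uint8(64), np.uint8(68)), [0.596, -0.092, 0.131]), ((np.uint8(42), np.uint8(52), np.uint8(54)), [0.591, -0.084, 0.131]), ((np.uint8(66), np.uint8(77), np.uint8(81)), [0.587, -0.075, 0.13])]
205 [((np.uint8(61), np.uint8(72), np.uint8(74)), [0.593, -0.094, 0.124]), ((np.uint8(31), np.uint8(34), np.uint8(37)), [0.589, -0.085, 0.124]), ((np.uint8(66), np.uint8(77), np.uint8(82)), [0.589, -0.074, 0.126])]
208 [((np.uint8(52), np.uint8(61), np.uint8(62)), [0.59, -0.096, 0.116]), ((np.uint8(11), np.uint8(13), np.uint8(1
[... 1343 characters left out ...]
(51), np.uint8(82), np.uint8(100)), [0.572, -0.086, 0.073])]
229 [((np.uint8(82), np.uint8(91), np.uint8(94)), [0.488, -0.16, 0.001]), ((np.uint8(23), np.uint8(58), np.uint8(81)), [0.581, -0.094, 0.071]), ((np.uint8(15), np.uint8(43), np.uint8(61)), [0.579, -0.083, 0.072])]
232 [((np.uint8(62), np.uint8(72), np.uint8(74)), [0.497, -0.156, 0.0]), ((np.uint8(19), np.uint8(45), np.uint8(63)), [0.591, -0.088, 0.072]), ((np.uint8(16), np.uint8(46), np.uint8(66)), [0.59, -0.077, 0.074])]
235 [((np.uint8(39), np.uint8(51), np.uint8(58)), [0.58, -0.107, 0.055]), ((np.uint8(21), np.uint8(49), np.uint8(70)), [0.595, -0.086, 0.069]), ((np.uint8(19), np.uint8(52), np.uint8(73)), [0.591, -0.077, 0.068])]
```

The shut fingertips end at z≈0.095, so they sit lower down the tool than stated and are still about 20 mm above the wheel. I descend further, watching the force.

step_arm(increments=[{"tx": 0, "ty": 0, "tz": -5, "ax": 0, "ay": 0, "az": 0, "claw": -1}, {"tx": 0, "ty": 0, "tz": -5, "ax": 0, "ay": 0, "az": 0, "claw": -1}, {"tx": 0, "ty": 0, "tz": -3, "ax": 0, "ay": 0, "az": 0, "claw": -1}, {"tx": 0, "ty": 0, "tz": 0, "ax": 0, "ay": 0, "az": 0, "claw": -1}, {"tx": 0, "ty": 0, "tz": 0, "ax": 0, "ay": 0, "az": 0, "claw": -1}])

```text
time_s: 4.65
tcp_pos: [0.5833, -0.0911, 0.0764]
eef_rot: [180.0, 0.0, 19.1]
contact_force: [0.7, -0.0, -0.5]
gripper_width: 0.0006
```

```bash
python3 - <<'E'
from h import *
print('overhang',r.finger_overhang)
s=cap('scene')
for v in range(210,240,2): print(v,[ (s['image'][v,u].tolist(),pt(s,u,v).round(3).tolist()) for u in (262,268,274)])
cv2.imwrite('pics/z.png',cv2.resize(s['image'][170:270,210:340],(780,600),interpolation=cv2.INTER_CUBIC))
E
```

```text
overhang 0.019
210 [([63, 76, 78], [0.593, -0.095, 0.115]), ([35, 42, 45], [0.592, -0.084, 0.116]), ([65, 75, 80], [0.588, -0.075, 0.116])]
212 [([63, 74, 77], [0.595, -0.094, 0.112]), ([16, 18, 18], [0.592, -0.085, 0.112]), ([65, 75, 79], [0.589, -0.075, 0.112])]
214 [([56, 65, 69], [0.592, -0.096, 0.106]), ([12, 9, 10], [0.591, -0.085, 0.108]), ([66, 78, 80], [0.589, -0.076, 0.108])]
216 [([60, 69, 73], [0.595, -0.095, 0.104]), ([11, 13, 14], [0.593, -0.085, 0.105]), ([65, 76, 81], [0.589, -0.076, 0.105])]
218 [([64, 75, 79], [0.594, -0.096, 0.099]), ([16, 17, 18], [0.593, -0.085, 0.101]), ([64, 76, 79], [0.587, -0.077, 0.1])]
220 [([65, 76, 80], [0.596, -0.095, 0.097]), ([16, 19, 16], [0.589, -0.088, 0.094]), ([65, 77, 81], [0.591, -0.075, 0.098])]
222 [([66, 75, 81], [0.597, -0.094, 0.094]), ([12, 11, 14], [0.591, -0.086, 0.092]), ([65, 78, 81], [0.59, -0.076, 0.094])]
224 [([65, 76, 80], [0.596, -0.096, 0.089]), ([10, 12, 11], [0.593, -0.086, 0.089]), ([64, 77, 81], [0.589, -0.077, 0.089])]
226 [([76, 89, 92], [0.594, -0.097, 0.084]), ([29, 32, 32], [0.592, -0.087, 0.085]), ([57, 67, 72], [0.589, -0.077, 0.085])]
228 [([88, 98, 102], [0.487, -0.161, 0.003]), ([34, 54, 70], [0.573, -0.098, 0.067]), ([20, 47, 62], [0.576, -0.084, 0.072])]
230 [([71, 78, 79], [0.491, -0.159, 0.001]), ([15, 42, 62], [0.584, -0.092, 0.071]), ([15, 42, 62], [0.583, -0.081, 0.073])]
232 [([61, 70, 72], [0.498, -0.155, 0.001]), ([13, 40, 58], [0.591, -0.088, 0.072]), ([20, 48, 66], [0.589, -0.078, 0.073])]
234 [([49, 64, 72], [0.505, -0.151, 0.002]), ([18, 51, 70], [0.594, -0.086, 0.07]), ([16, 48, 70], [0.593, -0.076, 0.072])]
236 [([28, 40, 51], [0.584, -0.105, 0.056]), ([19, 51, 72], [0.595, -0.087, 0.067]), ([16, 51, 72], [0.591, -0.077, 0.067])]
238 [([21, 44, 62], [0.598, -0.097, 0.062]), ([20, 51, 73], [0.597, -0.086, 0.064]), ([17, 51, 72], [0.59, -0.078, 0.062])]
```

View pics/z.png

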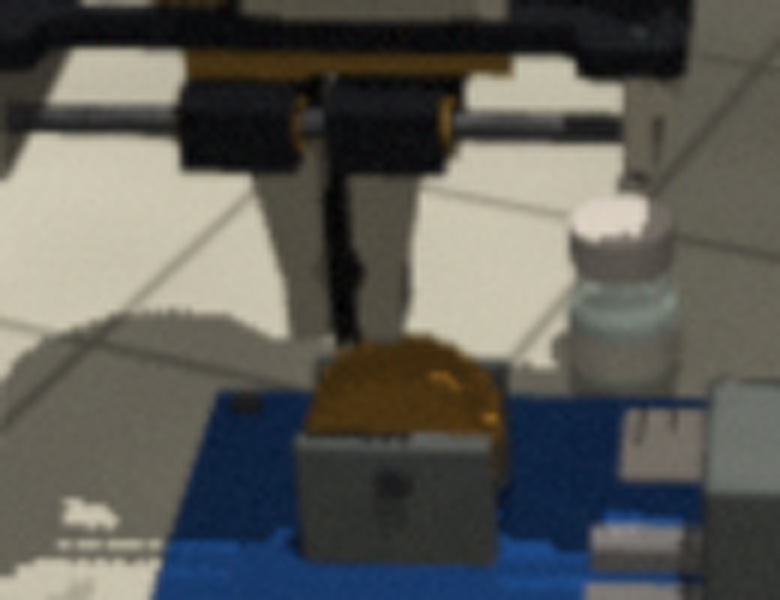

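The zoom shows the fingertips just above the wheel's rim, at crop (345,340), ending at z≈0.082. I'll rely on force and go down in small steps.

step_arm(increments=[{"tx": 0, "ty": 0, "tz": -3, "ax": 0, "ay": 0, "az": 0, "claw": -1}, {"tx": 0, "ty": 0, "tz": -1, "ax": 0, "ay": 0, "az": 0, "claw": -1}, {"tx": 0, "ty": 0, "tz": 0, "ax": 0, "ay": 0, "az": 0, "claw": -1}])

```text
time_s: 5.0
tcp_pos: [0.5831, -0.0911, 0.0723]
eef_rot: [-180.0, 0.0, 19.1]
contact_force: [-0.5, 0.2, -0.6]
gripper_width: 0.0005
```

step_arm(increments=[{"tx": 0, "ty": 0, "tz": -1, "ax": 0, "ay": 0, "az": 0, "claw": -1}, {"tx": 0, "ty": 0, "tz": 0, "ax": 0, "ay": 0, "az": 0, "claw": -1}])

```text
time_s: 5.2
tcp_pos: [0.5833, -0.091, 0.0715]
eef_rot: [-180.0, 0.0, 19.1]
contact_force: [-0.2, -0.3, 0.0]
gripper_width: 0.0003
```

step_arm(increments=[{"tx": 0, "ty": 0, "tz": -1, "ax": 0, "ay": 0, "az": 0, "claw": -1}, {"tx": 0, "ty": 0, "tz": 0, "ax": 0, "ay": 0, "az": 0, "claw": -1}])

```text
time_s: 5.4
tcp_pos: [0.5833, -0.091, 0.0705]
eef_rot: [-180.0, 0.0, 19.1]
contact_force: [-0.7, -0.5, 0.5]
gripper_width: 0.0002
```

step_arm(increments=[{"tx": 0, "ty": 0, "tz": -1, "ax": 0, "ay": 0, "az": 0, "claw": -1}, {"tx": 0, "ty": 0, "tz": 0, "ax": 0, "ay": 0, "az": 0, "claw": -1}])

```text
time_s: 5.6
tcp_pos: [0.5833, -0.091, 0.0694]
eef_rot: [-180.0, 0.0, 19.1]
contact_force: [-0.1, -0.1, 0.0]
gripper_width: 0.0003
```

step_arm(increments=[{"tx": 0, "ty": 0, "tz": -1, "ax": 0, "ay": 0, "az": 0, "claw": -1}, {"tx": 0, "ty": 0, "tz": 0, "ax": 0, "ay": 0, "az": 0, "claw": -1}])

```text
time_s: 5.8
tcp_pos: [0.5834, -0.0911, 0.0687]
eef_rot: [180.0, -0.0, 19.1]
contact_force: [-1.1, 0.6, 1.3]
gripper_width: 0.0007
```

step_arm(increments=[{"tx": 0, "ty": 0, "tz": -1, "ax": 0, "ay": 0, "az": 0, "claw": -1}, {"tx": 0, "ty": 0, "tz": 0, "ax": 0, "ay": 0, "az": 0, "claw": -1}])

```text
time_s: 6.0
tcp_pos: [0.5835, -0.0911, 0.0685]
eef_rot: [180.0, -0.0, 19.1]
contact_force: [-2.6, 0.2, 8.5]
gripper_width: 0.0007
```

step_arm(increments=[{"tx": 0, "ty": 0, "tz": -1, "ax": 0, "ay": 0, "az": 0, "claw": -1}, {"tx": 0, "ty": 0, "tz": 0, "ax": 0, "ay": 0, "az": 0, "claw": -1}])

```text
time_s: 6.2
tcp_pos: [0.5837, -0.0912, 0.0682]
eef_rot: [180.0, -0.1, 19.1]
contact_force: [-4.5, 1.4, 13.6]
gripper_width: 0.0011
```

```bash
python3 look.py d.png; python3 - <<'E'
from h import *
s=cap('scene')
for v in range(218,236,2): print(v,[ (s['image'][v,u].tolist(),pt(s,u,v).round(3).tolist()) for u in (258,262,268,274)])
cv2.imwrite('pics/z2.png',cv2.resize(s['image'][170:270,210:340],(780,600),interpolation=cv2.INTER_CUBIC))
E
```

```text
red [304.3 313.1] [299 301  12  28 126] [-20.6  -1.2]
green [295.1 330.2] [290 318  11  25 119] [-39.9  19.7]
218 [([67, 78, 83], [0.596, -0.102, 0.099]), ([64, 73, 76], [0.596, -0.094, 0.101]), ([10, 11, 11], [0.592, -0.085, 0.101]), ([68, 80, 83], [0.588, -0.076, 0.101])]
220 [([69, 82, 84], [0.596, -0.102, 0.095]), ([61, 71, 75], [0.594, -0.096, 0.095]), ([12, 12, 13], [0.591, -0.086, 0.096]), ([68, 79, 82], [0.587, -0.077, 0.096])]
222 [([76, 89, 93], [0.596, -0.103, 0.091]), ([63, 76, 80], [0.596, -0.095, 0.093]), ([7, 6, 6], [0.59, -0.087, 0.091]), ([66, 78, 81], [0.59, -0.076, 0.094])]
224 [([80, 92, 96], [0.6, -0.101, 0.09]), ([66, 78, 83], [0.597, -0.095, 0.09]), ([13, 13, 14], [0.592, -0.086, 0.089]), ([64, 75, 80], [0.589, -0.077, 0.089])]
226 [([84, 97, 102], [0.6, -0.101, 0.086]), ([65, 76, 79], [0.596, -0.096, 0.085]), ([12, 14, 14], [0.592, -0.087, 0.085]), ([67, 78, 82], [0.59, -0.076, 0.086])]
228 [([74, 85, 87], [0.599, -0.102, 0.081]), ([66, 77, 82], [0.595, -0.097, 0.08]), ([13, 12, 13], [0.59, -0.088, 0.079]), ([65, 77, 80], [0.59, -0.077, 0.082])]
230 [([77, 89, 92], [0.495, -0.165, 0.002]), ([62, 71, 75], [0.595, -0.097, 0.076]), ([9, 8, 10], [0.59, -0.089, 0.075]), ([60, 71, 76], [0.59, -0.077, 0.078])]
232 [([88, 98, 101], [0.502, -0.162, 0.002]), ([62, 71, 74], [0.498, -0.155, 0.001]), ([19, 45, 65], [0.591, -0.088, 0.072]), ([19, 46, 63], [0.591, -0.077, 0.075])]
234 [([66, 71, 71], [0.507, -0.159, 0.001]), ([51, 65, 73], [0.503, -0.153, -0.0]), ([20, 50, 71], [0.594, -0.087, 0.07]), ([22, 53, 72], [0.591, -0.077, 0.071])]
```

Contact found. I back off 1 mm and make a first stroke towards cradle +y.

step_arm(increments=[{"tx": 0, "ty": 0, "tz": 1, "ax": 0, "ay": 0, "az": 0, "claw": -1}, {"tx": -1.3, "ty": 3.8, "tz": 0, "ax": 0, "ay": 0, "az": 0, "claw": -1}, {"tx": -1.3, "ty": 3.8, "tz": 0, "ax": 0, "ay": 0, "az": 0, "claw": -1}, {"tx": -1.3, "ty": 3.8, "tz": 0, "ax": 0, "ay": 0, "az": 0, "claw": -1}, {"tx": 0, "ty": 0, "tz": 0, "ax": 0, "ay": 0, "az": 0, "claw": -1}])

```text
time_s: 6.85
tcp_pos: [0.5798, -0.0798, 0.0688]
eef_rot: [179.9, -0.0, 19.1]
contact_force: [-3.4, -2.2, 10.3]
gripper_width: 0.0001
```

```bash
python3 look.py d2.png
```

```text
red [302.6 317.1] [297 307  12  27 104] [-25.4   3. ]
green [295.1 330.2] [290 318  11  25 119] [-39.9  19.7]
```

No slip: 12 mm of stroke gave 4.2 mm. I continue 16 mm, then lift and return for a second stroke.

step_arm(increments=[{"tx": -1.3, "ty": 3.8, "tz": 0, "ax": 0, "ay": 0, "az": 0, "claw": -1}, {"tx": -1.3, "ty": 3.8, "tz": 0, "ax": 0, "ay": 0, "az": 0, "claw": -1}, {"tx": -1.3, "ty": 3.8, "tz": 0, "ax": 0, "ay": 0, "az": 0, "claw": -1}, {"tx": -1.3, "ty": 3.8, "tz": 0, "ax": 0, "ay": 0, "az": 0, "claw": -1}, {"tx": 0, "ty": 0, "tz": 0, "ax": 0, "ay": 0, "az": 0, "claw": -1}, {"tx": 0, "ty": 0, "tz": 10, "ax": 0, "ay": 0, "az": 0, "claw": -1}, {"tx": 0, "ty": 0, "tz": 2, "ax": 0, "ay": 0, "az": 0, "claw": -1}, {"tx": 5, "ty": -14, "tz": 0, "ax": 0, "ay": 0, "az": 0, "claw": -1}, {"tx": 5, "ty": -14, "tz": 0, "ax": 0, "ay": 0, "az": 0, "claw": -1}, {"tx": 0, "ty": 0, "tz": 0, "ax": 0, "ay": 0, "az": 0, "claw": -1}, {"tx": 0, "ty": 0, "tz": 0, "ax": 0, "ay": 0, "az": 0, "claw": -1}])

```text
time_s: 8.05
tcp_pos: [0.5841, -0.0934, 0.0791]
eef_rot: [-180.0, 0.0, 19.0]
contact_force: [-0.8, -0.2, 0.1]
gripper_width: 0.0006
```

```bash
python3 look.py d3.png
```

```text
red [297.1 313.6] [291 299  14  36 144] [-17.9   9.2]
green [295.1 330.2] [290 318  11  25 120] [-39.9  19.7]
```

step_arm(increments=[{"tx": 0, "ty": 0, "tz": -7, "ax": 0, "ay": 0, "az": 0, "claw": -1}, {"tx": 0, "ty": 0, "tz": -3, "ax": 0, "ay": 0, "az": 0, "claw": -1}, {"tx": 0, "ty": 0, "tz": -1.5, "ax": 0, "ay": 0, "az": 0, "claw": -1}, {"tx": 0, "ty": 0, "tz": 0, "ax": 0, "ay": 0, "az": 0, "claw": -1}, {"tx": -1.3, "ty": 3.8, "tz": 0, "ax": 0, "ay": 0, "az": 0, "claw": -1}, {"tx": -1.3, "ty": 3.8, "tz": 0, "ax": 0, "ay": 0, "az": 0, "claw": -1}, {"tx": -1.3, "ty": 3.8, "tz": 0, "ax": 0, "ay": 0, "az": 0, "claw": -1}, {"tx": -1.3, "ty": 3.8, "tz": 0, "ax": 0, "ay": 0, "az": 0, "claw": -1}, {"tx": -1.3, "ty": 3.8, "tz": 0, "ax": 0, "ay": 0, "az": 0, "claw": -1}, {"tx": -1.3, "ty": 3.8, "tz": 0, "ax": 0, "ay": 0, "az": 0, "claw": -1}, {"tx": 0, "ty": 0, "tz": 0, "ax": 0, "ay": 0, "az": 0, "claw": -1}])

```text
time_s: 9.25
tcp_pos: [0.5762, -0.0691, 0.0686]
eef_rot: [180.0, -0.0, 19.1]
contact_force: [-3.7, 0.9, 7.3]
gripper_width: 0.0007
```

```bash
python3 look.py d4.png
```

```text
red [293.2 320.9] [289 312   9  20  90] [-26.3  18. ]
green [296.2 336. ] [292 327   9  16  50] [-48.5  20.8]
```

step_arm(increments=[{"tx": -0.8, "ty": 2.3, "tz": 0, "ax": 0, "ay": 0, "az": 0, "claw": -1}, {"tx": -0.8, "ty": 2.3, "tz": 0, "ax": 0, "ay": 0, "az": 0, "claw": -1}, {"tx": 0, "ty": 0, "tz": 0, "ax": 0, "ay": 0, "az": 0, "claw": -1}, {"tx": 0, "ty": 0, "tz": 0, "ax": 0, "ay": 0, "az": 0, "claw": -1}, {"tx": 0, "ty": 0, "tz": 10, "ax": 0, "ay": 0, "az": 0, "claw": -1}, {"tx": 0, "ty": 0, "tz": 30, "ax": 0, "ay": 0, "az": 0, "claw": -1}, {"tx": 0, "ty": 0, "tz": 40, "ax": 0, "ay": 0, "az": 0, "claw": -1}, {"tx": 0, "ty": 0, "tz": 0, "ax": 0, "ay": 0, "az": 0, "claw": -1}, {"tx": 0, "ty": 0, "tz": 0, "ax": 0, "ay": 0, "az": 0, "claw": -1}])

```text
time_s: 10.25
tcp_pos: [0.5758, -0.0648, 0.1497]
eef_rot: [180.0, -0.2, 19.0]
contact_force: [0.0, 1.4, -0.5]
gripper_width: 0.0004
```

```bash
python3 look.py d5.png; python3 - <<'E'
from h import *
c=cap('top');cv2.imwrite('pics/z5.png',cv2.resize(c['image'][290:370,230:350],(780,520),interpolation=cv2.INTER_CUBIC))
E
```

```text
red [291.4 318.9] [286 308  11  22  99] [-22.6  19.6]
green [296.9 336. ] [293 329   8  14  52] [-48.9  19.8]
```

View pics/z5.png

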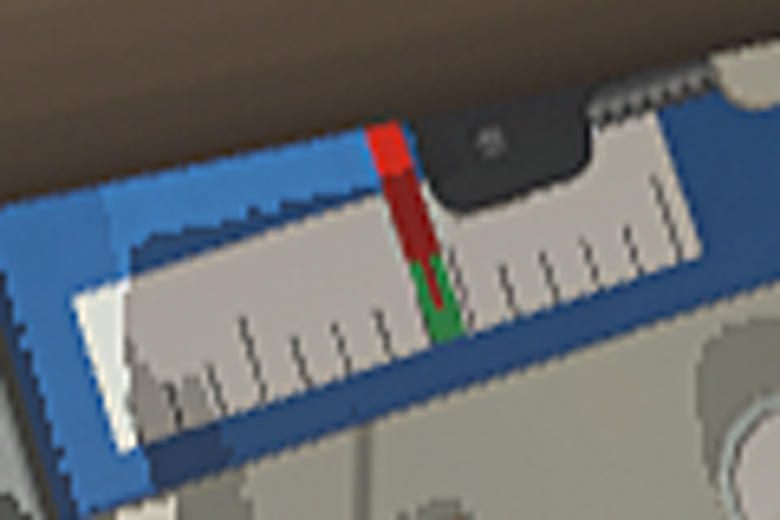

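The pointer lies in the middle of the green strip, at crop (430,290), with measured 19.6 against 19.7 mm. Now move to the -x side of the knob.

step_arm(increments=[{"tx": -23, "ty": 26, "tz": 0, "ax": 0, "ay": 0, "az": 0, "claw": -1}, {"tx": -23, "ty": 26, "tz": 0, "ax": 0, "ay": 0, "az": 0, "claw": -1}, {"tx": -23, "ty": 26, "tz": 0, "ax": 0, "ay": 0, "az": 0, "claw": -1}, {"tx": -23, "ty": 26, "tz": 0, "ax": 0, "ay": 0, "az": 0, "claw": -1}, {"tx": -23, "ty": 26, "tz": 0, "ax": 0, "ay": 0, "az": 0, "claw": -1}, {"tx": -23, "ty": 26, "tz": 0, "ax": 0, "ay": 0, "az": 0, "claw": -1}, {"tx": -26, "ty": 27, "tz": 0, "ax": 0, "ay": 0, "az": 0, "claw": -1}, {"tx": 0, "ty": 0, "tz": 0, "ax": 0, "ay": 0, "az": 0, "claw": -1}, {"tx": 0, "ty": 0, "tz": 0, "ax": 0, "ay": 0, "az": 0, "claw": -1}])

```text
time_s: 11.3
tcp_pos: [0.4102, 0.1184, 0.1477]
eef_rot: [180.0, 0.0, 19.2]
contact_force: [0.7, -0.7, 0.6]
gripper_width: 0.0005
```

```bash
python3 - <<'E'
from h import *
s=cap('scene');c=cap('top')
print([ (x[0],pt(s,*x[0]).round(3)) for x in blobs(s,(0,150,80),(8,255,255))[0]])
print(proj(s,np.array([.412,.1185,.156])))
cv2.imwrite('pics/l1.png',np.vstack([cv2.resize(s['image'][120:270,300:500],(600,450)),cv2.resize(c['image'][250:450,100:400],(600,150*2))])[:600])
E
```

```text
[(array([418. , 201.4]), array([0.452, 0.132, 0.103])), (array([229. , 375.7]), array([0.88 , 0.011, 0.067]))]
(np.float64(418.2373949405264), np.float64(163.043998478698))
```

View pics/l1.png

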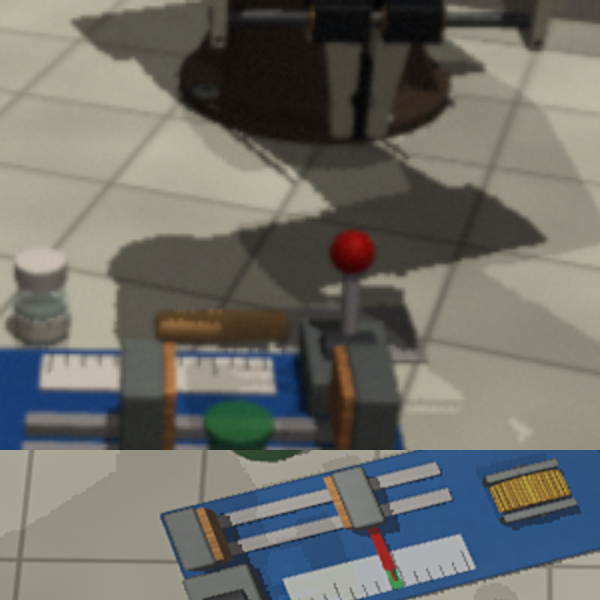

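The finger stands behind the knob (tip at scene (419,165), knob (418,201)), as predicted. Descend and push.

step_arm(increments=[{"tx": 0, "ty": 0, "tz": -30, "ax": 0, "ay": 0, "az": 0, "claw": -1}, {"tx": 0, "ty": 0, "tz": -25, "ax": 0, "ay": 0, "az": 0, "claw": -1}, {"tx": 0, "ty": 0, "tz": -15, "ax": 0, "ay": 0, "az": 0, "claw": -1}, {"tx": 0, "ty": 0, "tz": 0, "ax": 0, "ay": 0, "az": 0, "claw": -1}, {"tx": 0, "ty": 0, "tz": 0, "ax": 0, "ay": 0, "az": 0, "claw": -1}])

```text
time_s: 11.9
tcp_pos: [0.4113, 0.1172, 0.078]
eef_rot: [180.0, 0.1, 19.0]
contact_force: [0.2, 0.1, 0.1]
gripper_width: 0.0006
```

step_arm(increments=[{"tx": 5, "ty": 1.75, "tz": 0, "ax": 0, "ay": 0, "az": 0, "claw": -1}, {"tx": 5, "ty": 1.75, "tz": 0, "ax": 0, "ay": 0, "az": 0, "claw": -1}, {"tx": 5, "ty": 1.75, "tz": 0, "ax": 0, "ay": 0, "az": 0, "claw": -1}, {"tx": 5, "ty": 1.75, "tz": 0, "ax": 0, "ay": 0, "az": 0, "claw": -1}, {"tx": 5, "ty": 1.75, "tz": 0, "ax": 0, "ay": 0, "az": 0, "claw": -1}, {"tx": 5, "ty": 1.75, "tz": 0, "ax": 0, "ay": 0, "az": 0, "claw": -1}, {"tx": 5, "ty": 1.75, "tz": 0, "ax": 0, "ay": 0, "az": 0, "claw": -1}, {"tx": 5, "ty": 1.75, "tz": 0, "ax": 0, "ay": 0, "az": 0, "claw": -1}, {"tx": 5, "ty": 1.75, "tz": 0, "ax": 0, "ay": 0, "az": 0, "claw": -1}, {"tx": 0, "ty": 0, "tz": 0, "ax": 0, "ay": 0, "az": 0, "claw": -1}])

```text
time_s: 12.9
tcp_pos: [0.4566, 0.1341, 0.078]
eef_rot: [180.0, -0.0, 19.1]
contact_force: [0.3, -0.4, 0.0]
gripper_width: 0.0005
```

```bash
cat > kn.py <<'E'
from h import *
s=cap('scene');c=cap('top');print([ (x[0],x[1][4],pt(s,*x[0]).round(3)) for x in blobs(s,(0,150,80),(8,255,255))[0]])
print([ (x[0],x[1][4],pt(c,*x[0]).round(3)) for x in blobs(c,(0,150,80),(8,255,255))[0]])
E
python3 kn.py; python3 look.py l2.png
```

```text
[(array([420. , 212.1]), np.int32(87), array([0.487, 0.144, 0.104])), (array([229. , 375.7]), np.int32(300), array([0.88 , 0.011, 0.067]))]
[(array([307.4,  78.7]), np.int32(199), array([0.879, 0.011, 0.067])), (array([290.4, 315.5]), np.int32(131), array([0.522, 0.029, 0.029]))]
red [290.4 315.5] [284 302  14  28 128] [-17.4  19.4]
green [297.  336.4] [293 330   9  13  51] [-49.5  19.9]
```

step_arm(increments=[{"tx": 4, "ty": 1.4, "tz": 0, "ax": 0, "ay": 0, "az": 0, "claw": -1}, {"tx": 4, "ty": 1.4, "tz": 0, "ax": 0, "ay": 0, "az": 0, "claw": -1}, {"tx": 4, "ty": 1.4, "tz": 0, "ax": 0, "ay": 0, "az": 0, "claw": -1}, {"tx": 0, "ty": 0, "tz": 0, "ax": 0, "ay": 0, "az": 0, "claw": -1}])

```text
time_s: 13.5
tcp_pos: [0.4684, 0.1382, 0.078]
eef_rot: [180.0, -0.0, 19.1]
contact_force: [-0.3, 0.4, 0.6]
gripper_width: 0.0004
```

step_arm(increments=[{"tx": 2, "ty": 0.7, "tz": 0, "ax": 0, "ay": 0, "az": 0, "claw": -1}, {"tx": 0, "ty": 0, "tz": 0, "ax": 0, "ay": 0, "az": 0, "claw": -1}])

```text
time_s: 13.7
tcp_pos: [0.4699, 0.1386, 0.078]
eef_rot: [180.0, 0.0, 19.1]
contact_force: [-0.5, -1.2, -0.5]
gripper_width: 0.0007
```

```bash
python3 kn.py
```

```text
[(array([421., 219.]), np.int32(91), array([0.503, 0.149, 0.1  ])), (array([229.1, 375.8]), np.int32(302), array([0.88 , 0.011, 0.067]))]
[(array([307.4,  78.7]), np.int32(201), array([0.88 , 0.011, 0.066])), (array([290.2, 315.1]), np.int32(121), array([0.523, 0.029, 0.03 ]))]
```

No stop felt yet, so I continue in 1–2 mm steps.

step_arm(increments=[{"tx": 2, "ty": 0.7, "tz": 0, "ax": 0, "ay": 0, "az": 0, "claw": -1}, {"tx": 0, "ty": 0, "tz": 0, "ax": 0, "ay": 0, "az": 0, "claw": -1}])

```text
time_s: 14.0
tcp_pos: [0.4714, 0.1391, 0.0779]
eef_rot: [180.0, 0.1, 19.0]
contact_force: [-3.3, -0.8, 1.6]
gripper_width: 0.0005
```

step_arm(increments=[{"tx": 1.5, "ty": 0.5, "tz": 0, "ax": 0, "ay": 0, "az": 0, "claw": -1}, {"tx": 0, "ty": 0, "tz": 0, "ax": 0, "ay": 0, "az": 0, "claw": -1}])

```text
time_s: 14.2
tcp_pos: [0.4718, 0.139, 0.0777]
eef_rot: [180.0, 0.2, 19.0]
contact_force: [-7.5, -0.5, 3.3]
gripper_width: 0.0006
```

step_arm(increments=[{"tx": 1.5, "ty": 0.5, "tz": 0, "ax": 0, "ay": 0, "az": 0, "claw": -1}, {"tx": 0, "ty": 0, "tz": 0, "ax": 0, "ay": 0, "az": 0, "claw": -1}])

```text
time_s: 14.4
tcp_pos: [0.472, 0.139, 0.0775]
eef_rot: [180.0, 0.3, 19.0]
contact_force: [-12.5, -1.2, 7.8]
gripper_width: 0.0006
```

```bash
python3 kn.py
```

```text
[(array([421.1, 220.2]), np.int32(81), array([0.503, 0.15 , 0.098])), (array([229. , 375.8]), np.int32(300), array([0.88 , 0.011, 0.067]))]
[(array([307.4,  78.7]), np.int32(199), array([0.878, 0.011, 0.069])), (array([290.1, 314.7]), np.int32(122), array([0.523, 0.029, 0.03 ]))]
```

The force rises at the end stop. I hold 0.2 s, back off to -x, lift away and check.

step_arm(increments=[{"tx": 0, "ty": 0, "tz": 0, "ax": 0, "ay": 0, "az": 0, "claw": -1}, {"tx": -8, "ty": -2.8, "tz": 0, "ax": 0, "ay": 0, "az": 0, "claw": -1}, {"tx": -15, "ty": -5, "tz": 0, "ax": 0, "ay": 0, "az": 0, "claw": -1}, {"tx": -15, "ty": -5, "tz": 20, "ax": 0, "ay": 0, "az": 0, "claw": -1}, {"tx": 0, "ty": 0, "tz": 40, "ax": 0, "ay": 0, "az": 0, "claw": -1}, {"tx": 0, "ty": 0, "tz": 40, "ax": 0, "ay": 0, "az": 0, "claw": -1}, {"tx": -5, "ty": 40, "tz": 0, "ax": 0, "ay": 0, "az": 0, "claw": -1}, {"tx": -5, "ty": 40, "tz": 0, "ax": 0, "ay": 0, "az": 0, "claw": -1}, {"tx": -5, "ty": 40, "tz": 0, "ax": 0, "ay": 0, "az": 0, "claw": -1}, {"tx": -5, "ty": 40, "tz": 0, "ax": 0, "ay": 0, "az": 0, "claw": -1}, {"tx": 0, "ty": 0, "tz": 0, "ax": 0, "ay": 0, "az": 0, "claw": -1}, {"tx": 0, "ty": 0, "tz": 0, "ax": 0, "ay": 0, "az": 0, "claw": -1}])

```text
time_s: 15.7
tcp_pos: [0.4168, 0.2885, 0.1781]
eef_rot: [-180.0, -0.0, 19.2]
contact_force: [0.1, -0.6, -0.0]
gripper_width: 0.0005
```

```bash
python3 look.py f.png; python3 - <<'E'
from h import *
c=cap('top','top9.png');s=cap('scene')
k=lambda cc,f:[x[0] for x in blobs(cc,(0,150,80),(8,255,255))[0] if f(x[0])]
a=k(c,lambda p:p[1]>300 and p[0]<270);b=k(s,lambda p:p[1]<260 and p[0]>400);print(a,b)
if a and b: print('knob',tri(c,a[0],s,b[0]).round(4))
E
```

```text
red [290.6 316.4] [284 302  14  28 129] [-18.8  19.6]
red [200.5 334.5] [192 326  18  18 262] [ -1.9 153.3]
green [296.9 336.4] [293 330   8  13  50] [-49.4  20. ]
[array([200.6, 334.5])] [array([421.2, 218.5])]
knob [0.4925 0.1473 0.0948]
```

View pics/f.png

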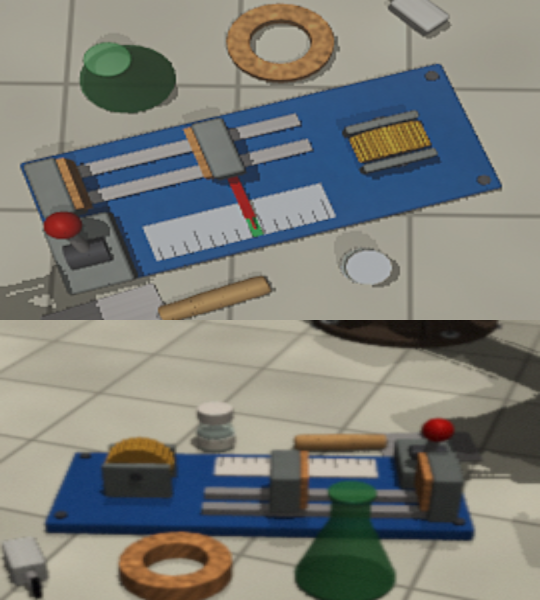

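The lever stands over to +x with the knob about 29 mm past the pivot, the pointer is on the mark, the bystanders are in place and the hand is clear.

```bash
python3 -c "
from h import *
print(r.close_job())"
```

```text
the job is handed in; nothing more can be done
None
```

The pointer stands on the green mark, the locking lever is fully over, and the hand is clear. I handed the job in at about 16 s; no verdict was reported.

- **Wheel:** I rolled its top with the shut fingertips in two strokes at about 7–14 N. The jaw followed without visible slip, about 1 mm for each 2.8 mm of stroke. In the last check the pointer measured 19.6 mm and the mark 19.7–20 mm in the cradle's y, against the 4 mm allowed.
- **Lever:** I pushed the knob to +x until the force rose to about 12 N at the end stop, then backed off. The knob had moved about 50 mm and stood about 29 mm past the pivot, which is roughly 1.0 rad.
- **Surroundings:** In the last picture the jar, the spatula, the cork ring, the green flask and the boss clamp all look to be where they started; I did not measure them. The force reading was near zero, and the hand was about 0.15 m clear of the cradle.

**Disagreements:**
- **Fingertip height:** The shut fingertips turned out to be about 6 mm behind the reported TCP. The text gives them as 19 mm ahead. I therefore found the wheel by depth image and force.
- **Knob height:** The first reading was 99 mm against about 94 mm expected for its starting angle.

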